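# Start the UV curing box at the phone repair bench

## Task

Start the curing run of the UV curing box with the phone in it: push its open lid down until it is fully shut, then switch the power on by pressing the raised end of the white rocker fully down, then press the green button all the way in, keep it in for two seconds and let it go. Only push and press with the fingertips: do not lift the lid, do not press the red or blue button, and leave the phone and everything else on the bench where it is.

Things in the scene. Friction and masses are not known exactly. Their poses are not given: they have to be found in the camera images.
- curing_box: Fixed beige UV curing box, 250 (x) by 260 (y) mm; origin at the centre of its underside, z up, its front (-x) towards the robot, turned up to 0.3 rad. The front 90 mm is a dark control deck 125 mm above the bench with four places at x = -0.08, y = -0.09, -0.03, 0.03, 0.09: the three buttons and the rocker, in any order. Behind it the open chamber: rim 130 mm, inner floor 75 mm above the bench.
- lid (a joint): Angle of the chamber's lid in rad: 0 shut, larger is more open; starts at 0.6 to 0.95. A flat white frame with an orange window, no handle, 165 mm from hinge to front edge, 250 mm wide, 8 mm thick, hinged along the box's far rim: its front edge stands up. The hinge is stiff, the lid stays where it is left; pushing its front part down takes 1 to 4 N.
- lid_hinge (a point): Middle of the lid's hinge line, fixed on the box, 125 mm behind its origin and 131 mm up; the hinge line is the box's y. With the lid shut its top face is 8 mm above this point.
- lid_press (a point): Point on the lid's top face, mid-width, 145 mm from the hinge and 20 mm from the front edge; a good place to push. It moves with the lid. Shut, it lies 139 mm above the bench.
- power (a joint): Rocker of the power switch, in rad: 0 off, as it starts, with the near end (towards the robot) raised; 0.4 on, with the near half level and down. It stays where it is left; pressing takes 1 to 4 N.
- power_press (a point): Point on the white V-shaped rocker's top, on the raised half marked by a black dot; press straight down here. Moves with the rocker: off, 16 mm in front of the pivot (box's -x), 26 mm above the deck; on, 20 mm in front, 19 mm above the deck, that half then level. Rocker 54 mm (box's x) by 30 mm, in a black frame 66 by 40 mm, 10 mm high. In any of the deck's four places.
- start (a joint): Travel of the green start button in m: 0 up, 0.006 fully in.
- start_top (a point): Centre of the top of the green start button's cap. The cap is 30 mm across, on a black housing 46 mm across that rises 12 mm from the deck; its top is 22 mm above the deck and sinks 6 mm; a spring (1.5 N at first, 5 N fully in) returns it. In any of the deck's four places.
- stop (a joint): Travel of the red stop button in m: 0 up, 0.006 fully in. Must not be pressed.
- stop_top (a point): Centre of the top of the red stop button's cap; the same build as the green one.
- tray_light (a joint): Travel of the blue tray-light button in m: 0 up, 0.006 fully in. Must not be pressed.
- tray_light_top (a point): Centre of the top of the blue button's cap; the same build as the green one.
- phone: Phone, 147 (x) by 71 by 8 mm, dark, lying across the floor of the curing box's chamber; bystander, loose, leave it alone; origin at the centre of its underside. 
- squeeze_bottle: White squeeze bottle with a red cap, 72 mm across, 190 mm tall, right of the box; bystander, loose, leave it alone; origin at the centre of its underside. 
- dispenser: Small white square flux dispenser with a nozzle, 48 by 48 mm, 117 mm tall, close beside the box's right (-y) side; bystander, loose, leave it alone; origin at the centre of its underside. 
- parts_tray: Pale open parts tray, 110 (x) by 160 by 40 mm, left of the box; bystander, loose, leave it alone; origin at the centre of its underside. 
- card_terminal: Card payment terminal, 160 (x) by 80 by 48 mm, grey, with a keypad, left of the box; bystander, loose, leave it alone; origin at the centre of its underside. 
- screwdriver: Red-handled screwdriver lying along its x, 200 mm long, 27 mm thick, origin mid-length, on the bench to the right, near the robot; loose, leave it alone.
- brush: Cleaning brush lying along its x, 200 mm long, 42 mm wide, 20 mm high, origin mid-length, close beside the box's left (+y) side; loose, leave it alone.

How it is judged:
By the outcome, as a careful person would: the job done as asked, in the order asked, and still so for the second after the job is handed in, with the robot touching nothing.
It also fails if it takes over 51 s, if anything falls off the work surface, if the arm or the gripper's body presses on something with over 40 N, if the wrist force passes 120 N, or if a joint passes its speed limit or range.

## Robot

A 7-joint arm with a two-finger parallel gripper is mounted at the origin on the work surface. World frame = base frame: x ahead of the robot, y to its left, z up, the work surface at z = 0. Lengths are in m, angles in rad, forces in N, time in s.
With the tool pointing down it reaches from about 0.4 to 0.875 m from the base axis. Payload 19.3 kg.
Tool frame: the origin (TCP) lies at the very end of the fingers, on their centre line; the grasp point (between the pads) lies 19 mm behind it; z points along the fingers, y is the line along which they close (so a half turn about z gives the same grasp; the last joint's range is limited). The gripper opens to 85 mm and grips with 20 to 120 N. Pads are 22 mm wide; open, the fingers measure 114 mm over their backs; the gripper's body (76 mm by 85 mm) begins 54 mm behind the grasp point. The pads swing forward as they close: fully open they stand 13 mm farther back than shut.
Start: joints at [1.117, 0.521, -0.036, 1.599, 0.021, 1.021, -0.113], TCP at [0.234, -0.58, 0.231] pointing down, gripper open.
Joint ranges: [-2.91, 2.91], [-0.3, 2.13], [-1.5, 1.42], [0.17, 2.43], [-1.26, 4.41], [0.16, 1.93], [-2.52, 2.52]. Speed limits (rad/s): [1.89, 1.89, 2.39, 2.39, 3.01, 3.01, 3.01].

## Interface

Orientations are given as [roll, pitch, yaw] about the fixed x, y, z axes, in that order (R = Rz(yaw) Ry(pitch) Rx(roll)).
In Python, from workcell import bot gives the robot as it stands. The module is installed in compiled form; this text tells all that it offers.
- The arm moves only by the tool apply_moves, never from a script. Its arguments are lists of equal length, an entry for each row: "claw": the finger opening in m, from 0 to 0.0854; "xyz": the shift along the tool's x, y, z in m, a list of three; "twist": the turn, a rotation vector about the tool's x, y, z in rad, a list of three. A call has 1 to 20 rows; each row shifts and turns the commanded pose from where the row before left it, along the tool's axes as they then stand; what a row does not reach is not made up. A row lasts 1/10 s, in which the tool goes at most 50 mm and 8.59 degrees, less where a joint would pass 70% of its speed; a pose out of reach is approached as far as the arm can. A call with a gripper value outside its range is refused whole. The fingers move at their own pace and stop on an object; "force" is the grip in N (left out, the last holds). Time passes only in rows, so rows that do not move let the fingers close. It gives the time, the measured TCP pose, the force, the opening and the grip force at its end, in the units of the state.
- bot.observe(): the state, without advancing time (a new reading comes with each control period).
- bot.grab_frame(name): name is "side" or "top"; returns a dict with "img" (384x512x3 uint8, red, green, blue), "vfov" (degrees; the focal length in pixels is half the picture's height over the tangent of half this angle, whatever the lens; pixels are square), "cx", "cy" (the principal point, pixels), "distortion" ([k1, k2, p1, p2, k3] as OpenCV has them; the pictures are not rectified), "view" (4x4, takes a point from world to camera coordinates). Camera axes: x right, y up, looking along -z (the intrinsics and any distortion apply to the point x, -y, -z); pixel columns grow to the right and rows downward; lengths in m; the calibration is good to about 2 mm. A picture is of the moment at which its call begins. There is no depth.
- bot.job_done(): hands the job in; it is judged then, once.
Trained networks look in the newest picture that a camera, given by its name, has taken for a name from the list of things; names that differ only in an ending like _2 or _b are one class to them, and where a whole thing is asked for, a point or a joint stands for the part that bears it (a point fixed in the world has none). Each returns a list of dicts, best first, with "score" (0 to 1); they miss things now and then, are a little off and sometimes report something else, mostly with a low value. They report only what shows in the picture. A call takes as long as a camera call.
- bot.find_in(camera, query): "position" ([x, y, z] in m, in world coordinates, good to about 4 mm: the middle of the surface that is visible of it).
The state is a dict: "clock": time; "qpos": joint angles; "qd": joint speeds; "joint_efforts": joint torques, N m; "position": TCP position; "tool_rot": TCP orientation; "force": force on the tool from outside, world axes, zero at the start; "moment": the same for the moment, N m; "grip_width": finger opening in m; "finger_force": force on a finger pad.
Only numpy, scipy, OpenCV 4.12 (cv2) and the standard library are available. Lean on these libraries where they do the work, as an engineer would, in place of code of your own. Each camera call takes 0.05 s, during which the arm holds its last target. There are 200 camera calls.

## Working session

There is one attempt and no reset: what is moved stays moved. The work goes in short steps, Python scripts to look and compute and a tool call to move; the robot and the scene stay as the last step left them, time stands still between calls to the robot, and variables do not carry over. Pictures are saved under pics/ and viewed, at most 10 in all, crops included, and the job is handed in when it is done.

Besides the shell and the picture viewer there is one more tool, called after "Emit:" by a JSON object that holds its "fn" and its "kwargs", one argument or row to a line. apply_moves: Moves the arm, as the interface text tells. Its arguments: {"type":"object","properties":{"claw":{"type":"array"},"xyz":{"type":"array"},"twist":{"type":"array"},"force":{"type":"number"}},"required":["claw","xyz","twist"]}

```bash
mkdir -p pics; cat > h.py <<'E'
from workcell import bot
import cv2, numpy as np
def snap(cam,fn=None):
    f=bot.grab_frame(cam)
    if fn: cv2.imwrite('pics/'+fn,cv2.cvtColor(f['img'],cv2.COLOR_RGB2BGR))
    return f
def find(cam,qs):
    for q in qs:
        r=bot.find_in(cam,q)
        print(cam,q,[(np.round(d['position'],3).tolist(),round(d['score'],2)) for d in r[:2]])
E
python3 - <<'E'
from h import *
s=bot.observe(); print(s['clock'],s['position'],s['tool_rot'],s['force'])
for c in('side','top'):
    f=snap(c,c+'0.png'); print(f['vfov'],f['cx'],f['cy'],f['distortion'],np.round(f['view'],3).tolist())
    find(c,['start_top','stop_top','tray_light_top','power_press','lid_press','curing_box'])
print(bot.observe()['clock'])
E
```

```text
0.0 [ 0.23388102 -0.57923597  0.23071434] [-3.14045142e+00  7.47012972e-05  3.83780438e-01] [-0.01514328 -0.48433045 -0.14016735]
49.009449857622315 247.79615406185042 188.60775586189754 [-0.07545446  0.          0.          0.          0.        ] [[-0.967, -0.255, -0.008, 0.511], [0.146, -0.58, 0.801, -0.16], [-0.208, 0.774, 0.598, -1.166], [0.0, 0.0, 0.0, 1.0]]
side start_top []
side stop_top [([0.498, -0.033, 0.15], 0.38)]
side tray_light_top [([0.523, 0.077, 0.145], 0.49), ([0.596, 0.103, 0.098], 0.3)]
side power_press [([0.512, 0.015, 0.145], 0.51)]
side lid_press [([0.642, 0.044, 0.196], 0.73)]
side curing_box [([0.597, 0.104, 0.098], 0.9), ([0.577, -0.436, 0.096], 0.66)]
50.20653635415158 255.5809567722292 194.83512875255497 [-0.02916671  0.          0.          0.          0.        ] [[-0.016, -1.0, -0.017, 0.024], [0.993, -0.018, 0.118, -0.545], [-0.118, -0.015, 0.993, -1.204], [0.0, 0.0, 0.0, 1.0]]
top start_top [([0.509, 0.014, 0.148], 0.58)]
top stop_top []
top tray_light_top [([0.523, 0.073, 0.149], 0.46)]
top power_press [([0.511, 0.017, 0.142], 0.78)]
top lid_press [([0.648, 0.018, 0.191], 0.89), ([0.526, 0.073, 0.147], 0.23)]
top curing_box [([0.602, 0.025, 0.15], 0.63), ([0.7, 0.185, 0.018], 0.35)]
0.7
```

View pics/top0.png

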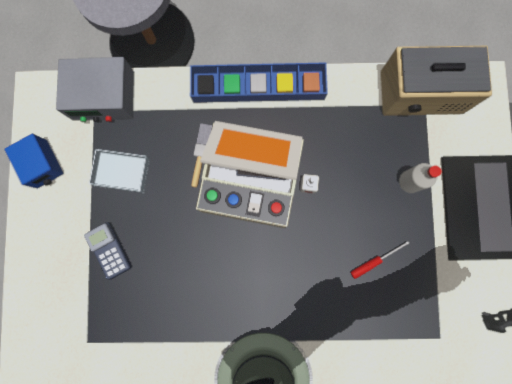

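View pics/side0.png

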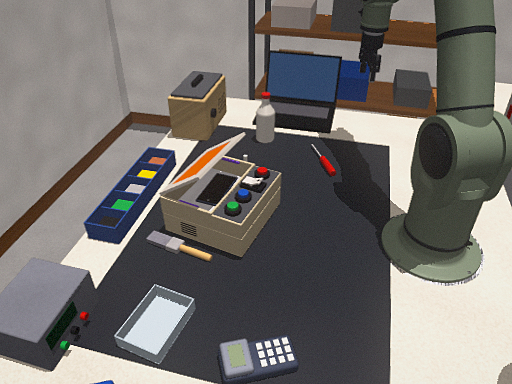

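The top view shows, left to right, green (212,196), blue (234,200), the rocker (255,203) and red (276,208). The lid is open with its front edge near (205,165)-(292,178). The side view agrees, with green at (233,208), blue at (243,194) and red at (262,171). Next I'll fit the box pose from the coloured caps in both views.

```bash
cat >> h.py <<'E'
def proj(f,P):
    P=np.atleast_2d(P); V=f['view']; c=P@V[:3,:3].T+V[:3,3]; c=c*[1,-1,-1]
    F=192/np.tan(np.radians(f['vfov']/2)); K=np.array([[F,0,f['cx']],[0,F,f['cy']],[0,0,1.]])
    return cv2.projectPoints(c,np.zeros(3),np.zeros(3),K,np.array(f['distortion']))[0][:,0]
def blob(f,col,win):
    r,c0=win; im=f['img'].astype(int); R,G,B=im[...,0],im[...,1],im[...,2]
    m={'g':(G>R+40)&(G>B+30),'r':(R>G+70)&(R>B+70),'b':(B>R+50)&(B>G+30)}[col]
    ys,xs=np.nonzero(m); k=(abs(xs-r)<13)&(abs(ys-c0)<11); return np.array([xs[k].mean(),ys[k].mean()]),k.sum()
def box(p,L):
    c,s=np.cos(p[2]),np.sin(p[2]); L=np.atleast_2d(L)
    return np.c_[p[0]+c*L[:,0]-s*L[:,1],p[1]+s*L[:,0]+c*L[:,1],L[:,2]]
E
python3 - <<'E'
from h import *
from scipy.optimize import least_squares
W={'top':dict(g=(212,196),b=(234,200),r=(276,208)),'side':dict(g=(233,208),b=(243,194),r=(262,171))}
Y=dict(g=.09,b=.03,r=-.09); fs={}; obs=[]
for c in W:
    fs[c]=snap(c)
    for k,w in W[c].items():
        b,n=blob(fs[c],k,w); print(c,k,b,n); obs.append((c,[-.08,Y[k],.145],b))
g=lambda p:np.concatenate([proj(fs[c],box(p,L))[0]-b for c,L,b in obs])
r=least_squares(g,[.6,.02,0]); p=r.x; print(p,np.round(r.fun,1)); np.save('p.npy',p)
for n,L in dict(start=[-.08,.09,.147],rock=[-.096,-.03,.151],rockon=[-.1,-.03,.144],hinge=[.125,0,.131],shutpress=[-.02,0,.139]).items(): print(n,box(p,L).round(4))
def lid(a,d,y,h=.008): return [.125-d*np.cos(a)-h*np.sin(a),y,.131+d*np.sin(a)+h*np.cos(a)]
for c in fs:
    im=cv2.cvtColor(fs[c]['img'],cv2.COLOR_RGB2BGR); im=cv2.resize(im,None,fx=4,fy=4,interpolation=cv2.INTER_CUBIC)
    for a,col in((.6,(255,0,0)),(.75,(0,200,0)),(.9,(0,0,255))):
        q=proj(fs[c],box(p,[lid(a,.0,.125),lid(a,.165,.125),lid(a,.165,-.125),lid(a,0,-.125)]))
        cv2.polylines(im,[np.int32(q*4+2)],True,col,1)
    q=proj(fs[c],box(p,[[-.125,.13,.125],[-.125,-.13,.125]]))
    cv2.polylines(im,[np.int32(q*4+2)],False,(255,0,255),1)
    x,y=(170,100) if c=='top' else (140,120)
    cv2.imwrite(f'pics/fit_{c}.png',im[y*4:y*4+560,x*4:x*4+640])
E
```

```text
top g [211.6122449  194.90816327] 98
top b [232.94791667 199.02083333] 96
top r [276.         207.15053763] 93
side g [232.34444444 205.6       ] 90
side b [242.88888889 192.80246914] 81
side r [261.88888889 170.15873016] 63
[ 0.59321008  0.02942578 -0.20606797] [-0.1  0.1 -0.   0.   0.   0.1 -0.1 -0.1 -0.  -0.  -0.1 -0. ]
start [[0.5333 0.1339 0.147 ]]
rock [[0.4931 0.0197 0.151 ]]
rockon [[0.4892 0.0205 0.144 ]]
hinge [[0.7156 0.0038 0.131 ]]
shutpress [[0.5736 0.0335 0.139 ]]
```

View pics/fit_top.png

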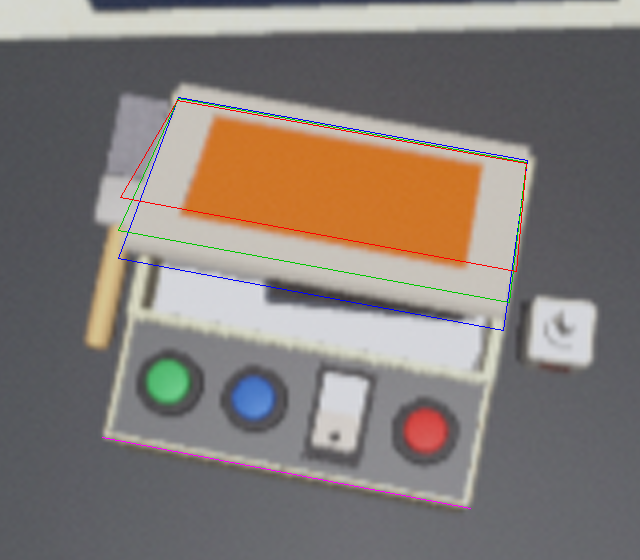

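View pics/fit_side.png

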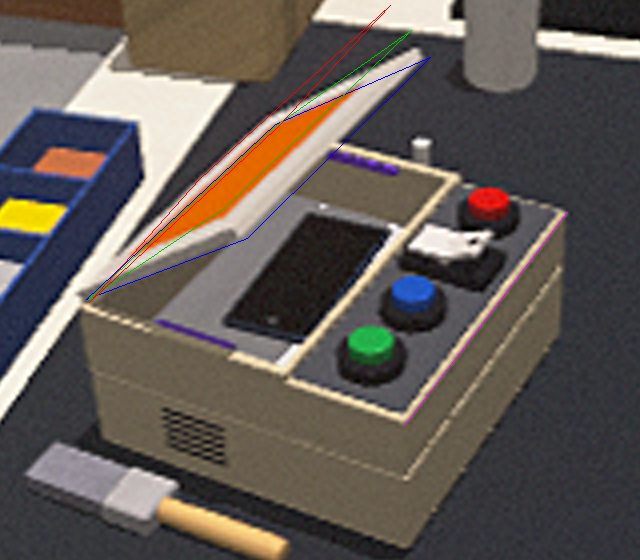

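The fit residual is 0.1 px, and the magenta deck edge lies on the picture's edge in both views. The lid corners fall between the 0.6 (blue) and 0.75 (green) outlines, so the lid is at about 0.66 rad. I'll travel above the lid with the fingers shut.

Emit:
{"fn": "apply_moves", "kwargs": {
  "claw": [0, 0, 0, 0, 0, 0, 0, 0, 0, 0, 0, 0, 0, 0, 0, 0, 0, 0, 0, 0],
  "xyz": [
    [0.029, -0.021, -0.006],
    [0.029, -0.021, -0.006],
    [0.029, -0.021, -0.006],
    [0.029, -0.021, -0.006],
    [0.029, -0.021, -0.006],
    [0.029, -0.021, -0.006],
    [0.029, -0.021, -0.006],
    [0.029, -0.021, -0.006],
    [0.029, -0.021, -0.006],
    [0.029, -0.021, -0.006],
    [0.029, -0.021, 0],
    [0.029, -0.021, 0],
    [0.029, -0.021, 0],
    [0.029, -0.021, 0],
    [0.029, -0.021, 0],
    [0.029, -0.021, 0],
    [0.029, -0.021, 0],
    [0.029, -0.021, 0],
    [0.029, -0.021, 0],
    [0.029, -0.021, 0]
  ],
  "twist": [
    [0, 0, 0],
    [0, 0, 0],
    [0, 0, 0],
    [0, 0, 0],
    [0, 0, 0],
    [0, 0, 0],
    [0, 0, 0],
    [0, 0, 0],
    [0, 0, 0],
    [0, 0, 0],
    [0, 0, 0],
    [0, 0, 0],
    [0, 0, 0],
    [0, 0, 0],
    [0, 0, 0],
    [0, 0, 0],
    [0, 0, 0],
    [0, 0, 0],
    [0, 0, 0],
    [0, 0, 0]
  ]
}}

```text
clock: 2.8
position: [0.6152, 0.0283, 0.2914]
tool_rot: [3.141, -0.0, 0.384]
force: [-0.5, -0.5, -0.3]
grip_width: 0.0001
finger_force: 0.0
```

Emit:
{"fn": "apply_moves", "kwargs": {
  "claw": [0, 0, 0, 0, 0, 0, 0],
  "xyz": [
    [0, 0, 0],
    [0, 0, 0],
    [0, 0, 0],
    [0, 0, 0],
    [0, 0, 0],
    [0, 0, 0],
    [0, 0, 0]
  ],
  "twist": [
    [0, 0, 0.1],
    [0, 0, 0.1],
    [0, 0, 0.1],
    [0, 0, 0.1],
    [0, 0, 0.1],
    [0, 0, 0.09],
    [0, 0, 0]
  ]
}}

```text
clock: 3.5
position: [0.6146, 0.0272, 0.2913]
tool_rot: [3.142, -0.0, -0.208]
force: [-0.3, 0.2, 0.5]
grip_width: -0.0001
finger_force: 0.0
```

Emit:
{"fn": "apply_moves", "kwargs": {
  "claw": [0, 0, 0, 0, 0, 0, 0, 0, 0, 0, 0],
  "xyz": [
    [0, 0, 0.02],
    [0, 0, 0.02],
    [0, 0, 0.01],
    [0, 0, 0.005],
    [0, 0, 0.005],
    [0, 0, 0.005],
    [0, 0, 0.005],
    [0, 0, 0.005],
    [0, 0, 0.005],
    [0, 0, 0.005],
    [0, 0, 0]
  ],
  "twist": [
    [0, 0, 0],
    [0, 0, 0],
    [0, 0, 0],
    [0, 0, 0],
    [0, 0, 0],
    [0, 0, 0],
    [0, 0, 0],
    [0, 0, 0],
    [0, 0, 0],
    [0, 0, 0],
    [0, 0, 0]
  ]
}}

```text
clock: 4.6
position: [0.6143, 0.0271, 0.2056]
tool_rot: [3.141, 0.001, -0.206]
force: [0.3, -0.1, -0.5]
grip_width: -0.0002
finger_force: 0.0
```

```bash
python3 - <<'E'
from h import *
f=snap('side'); im=cv2.cvtColor(f['img'],cv2.COLOR_RGB2BGR)
cv2.imwrite('pics/c1.png',cv2.resize(im[100:260,120:330],None,fx=3,fy=3))
E
```

```text
(no output)
```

View pics/c1.png

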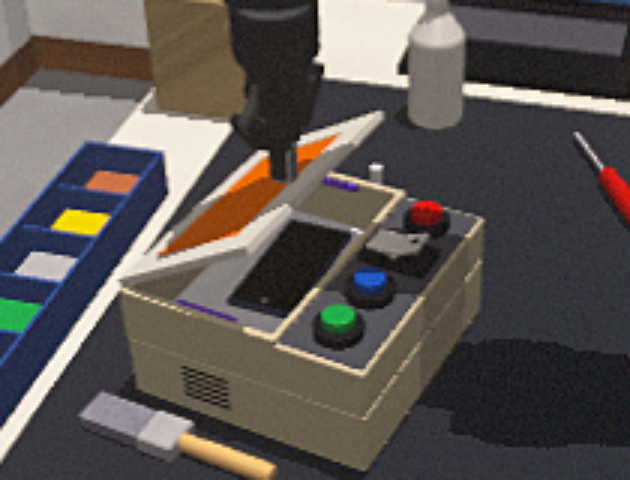

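The fingertips are on the lid's top face at about (285,170), behind its front edge, and the lid has started to go down. I'll keep pushing.

Emit:
{"fn": "apply_moves", "kwargs": {
  "claw": [0, 0, 0, 0, 0, 0, 0, 0, 0, 0, 0, 0, 0],
  "xyz": [
    [-0.002, 0, 0.005],
    [-0.002, 0, 0.005],
    [-0.002, 0, 0.005],
    [-0.002, 0, 0.005],
    [-0.002, 0, 0.005],
    [-0.002, 0, 0.005],
    [-0.002, 0, 0.005],
    [-0.002, 0, 0.005],
    [-0.002, 0, 0.005],
    [-0.002, 0, 0.005],
    [0, 0, 0.005],
    [0, 0, 0.005],
    [0, 0, 0]
  ],
  "twist": [
    [0, 0, 0],
    [0, 0, 0],
    [0, 0, 0],
    [0, 0, 0],
    [0, 0, 0],
    [0, 0, 0],
    [0, 0, 0],
    [0, 0, 0],
    [0, 0, 0],
    [0, 0, 0],
    [0, 0, 0],
    [0, 0, 0],
    [0, 0, 0]
  ]
}}

```text
clock: 5.95
position: [0.5947, 0.0312, 0.1455]
tool_rot: [3.141, 0.001, -0.206]
force: [-0.3, 0.0, 0.2]
grip_width: -0.0004
finger_force: 0.0
```

Emit:
{"fn": "apply_moves", "kwargs": {
  "claw": [0, 0, 0, 0, 0],
  "xyz": [
    [0, 0, 0.002],
    [0, 0, 0.002],
    [0, 0, 0.002],
    [0, 0, 0.001],
    [0, 0, 0]
  ],
  "twist": [
    [0, 0, 0],
    [0, 0, 0],
    [0, 0, 0],
    [0, 0, 0],
    [0, 0, 0]
  ]
}}

```text
clock: 6.45
position: [0.595, 0.0312, 0.1392]
tool_rot: [3.142, 0.0, -0.206]
force: [-0.1, 0.3, -0.7]
grip_width: 0.0001
finger_force: 0.0
```

Emit:
{"fn": "apply_moves", "kwargs": {
  "claw": [0, 0, 0],
  "xyz": [
    [0, 0, 0.001],
    [0, 0, 0.001],
    [0, 0, 0]
  ],
  "twist": [
    [0, 0, 0],
    [0, 0, 0],
    [0, 0, 0]
  ]
}}

```text
clock: 6.75
position: [0.5952, 0.0312, 0.1389]
tool_rot: [-3.141, -0.001, -0.206]
force: [-9.8, 0.0, 27.2]
grip_width: 0.0004
finger_force: 13.3
```

```bash
python3 - <<'E'
from h import *
f=snap('side'); im=cv2.cvtColor(f['img'],cv2.COLOR_RGB2BGR)
cv2.imwrite('pics/c2.png',cv2.resize(im[100:260,120:330],None,fx=3,fy=3))
E
```

```text
(no output)
```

View pics/c2.png

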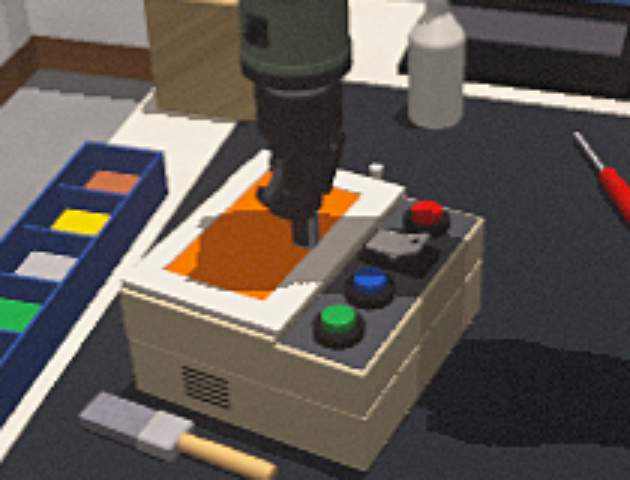

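The lid lies flush on the rim all round, and the 27 N reaction is from the hard stop, so it is shut. I'll lift off and go to the rocker.

Emit:
{"fn": "apply_moves", "kwargs": {
  "claw": [0, 0, 0, 0, 0, 0, 0, 0, 0, 0],
  "xyz": [
    [0, 0, -0.01],
    [0, 0, -0.02],
    [0, 0, -0.02],
    [-0.02, 0.006, 0],
    [-0.02, 0.006, 0],
    [-0.02, 0.006, 0],
    [-0.02, 0.007, 0],
    [-0.0195, 0.007, 0],
    [0, 0, 0.01],
    [0, 0, 0]
  ],
  "twist": [
    [0, 0, 0],
    [0, 0, 0],
    [0, 0, 0],
    [0, 0, 0],
    [0, 0, 0],
    [0, 0, 0],
    [0, 0, 0],
    [0, 0, 0],
    [0, 0, 0],
    [0, 0, 0]
  ]
}}

```text
clock: 7.8
position: [0.4909, 0.0202, 0.1768]
tool_rot: [3.141, 0.0, -0.206]
force: [0.2, 0.6, -0.6]
grip_width: 0.0001
finger_force: 0.0
```

```bash
python3 - <<'E'
from h import *
p=np.load('p.npy'); s=bot.observe(); t=s['position']
c,sn=np.cos(p[2]),np.sin(p[2]); d=t[:2]-p[:2]; print('local',c*d[0]+sn*d[1],-sn*d[0]+c*d[1],t[2])
f=snap('side'); im=cv2.cvtColor(f['img'],cv2.COLOR_RGB2BGR)
cv2.imwrite('pics/c3.png',cv2.resize(im[100:260,120:330],None,fx=3,fy=3))
E
```

```text
local -0.09820897409765049 -0.029979254238668766 0.17684262658712624
```

View pics/c3.png

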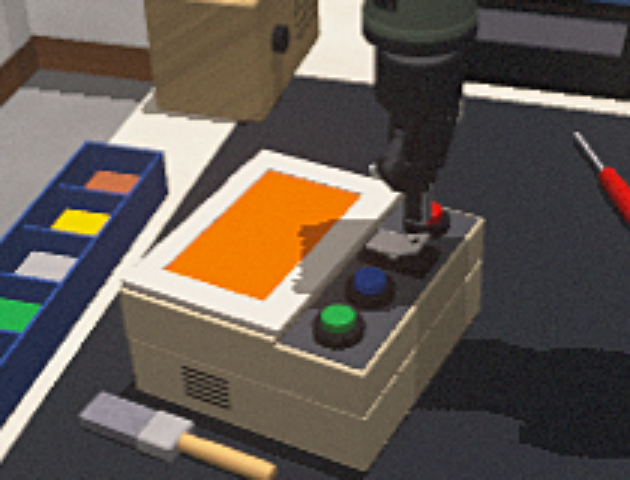

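The lid stayed flush, and the fingertips at (415,225) are just above the rocker's raised near end at (420,240). I'll press straight down.

Emit:
{"fn": "apply_moves", "kwargs": {
  "claw": [0, 0, 0, 0, 0, 0, 0, 0, 0, 0, 0, 0, 0],
  "xyz": [
    [0, 0, 0.01],
    [0, 0, 0.005],
    [0, 0, 0.002],
    [0, 0, 0.002],
    [0, 0, 0.002],
    [0, 0, 0.002],
    [0, 0, 0.002],
    [0, 0, 0.002],
    [0, 0, 0.002],
    [0, 0, 0.002],
    [0, 0, 0.001],
    [0, 0, 0],
    [0, 0, 0]
  ],
  "twist": [
    [0, 0, 0],
    [0, 0, 0],
    [0, 0, 0],
    [0, 0, 0],
    [0, 0, 0],
    [0, 0, 0],
    [0, 0, 0],
    [0, 0, 0],
    [0, 0, 0],
    [0, 0, 0],
    [0, 0, 0],
    [0, 0, 0],
    [0, 0, 0]
  ]
}}

```text
clock: 9.15
position: [0.4912, 0.0202, 0.1453]
tool_rot: [-3.142, -0.0, -0.206]
force: [0.3, 0.3, -0.0]
grip_width: -0.0002
finger_force: 0.0
```

Emit:
{"fn": "apply_moves", "kwargs": {
  "claw": [0, 0, 0, 0],
  "xyz": [
    [0, 0, 0.001],
    [0, 0, 0.0005],
    [0, 0, 0],
    [0, 0, 0]
  ],
  "twist": [
    [0, 0, 0],
    [0, 0, 0],
    [0, 0, 0],
    [0, 0, 0]
  ]
}}

```text
clock: 9.55
position: [0.4911, 0.0202, 0.144]
tool_rot: [-3.142, -0.0, -0.206]
force: [-3.0, -0.5, 7.1]
grip_width: 0.0001
finger_force: 3.3
```

Emit:
{"fn": "apply_moves", "kwargs": {
  "claw": [0, 0, 0, 0, 0, 0, 0, 0, 0, 0, 0, 0],
  "xyz": [
    [0, 0, 0.0006],
    [0, 0, 0],
    [0, 0, -0.01],
    [0, 0, -0.02],
    [0, 0, -0.015],
    [0.004, -0.024, 0],
    [0.004, -0.024, 0],
    [0.004, -0.024, 0],
    [0.003, -0.024, 0],
    [0.003, -0.024, 0],
    [0, 0, 0],
    [0, 0, 0]
  ],
  "twist": [
    [0, 0, 0],
    [0, 0, 0],
    [0, 0, 0],
    [0, 0, 0],
    [0, 0, 0],
    [0, 0, 0],
    [0, 0, 0],
    [0, 0, 0],
    [0, 0, 0],
    [0, 0, 0],
    [0, 0, 0],
    [0, 0, 0]
  ]
}}

```text
clock: 10.75
position: [0.5331, 0.1341, 0.1883]
tool_rot: [3.141, 0.0, -0.206]
force: [-0.3, -0.9, -0.1]
grip_width: -0.0001
finger_force: 0.0
```

```bash
python3 - <<'E'
from h import *
p=np.load('p.npy'); s=bot.observe(); t=s['position']
c,sn=np.cos(p[2]),np.sin(p[2]); d=t[:2]-p[:2]; print('local',c*d[0]+sn*d[1],-sn*d[0]+c*d[1],t[2])
f=snap('side'); im=cv2.cvtColor(f['img'],cv2.COLOR_RGB2BGR)
cv2.imwrite('pics/c4.png',cv2.resize(im[130:250,180:300],None,fx=5,fy=5,interpolation=cv2.INTER_CUBIC))
E
```

```text
local -0.08022212881662874 0.09021532290538399 0.18825752196310033
```

View pics/c4.png

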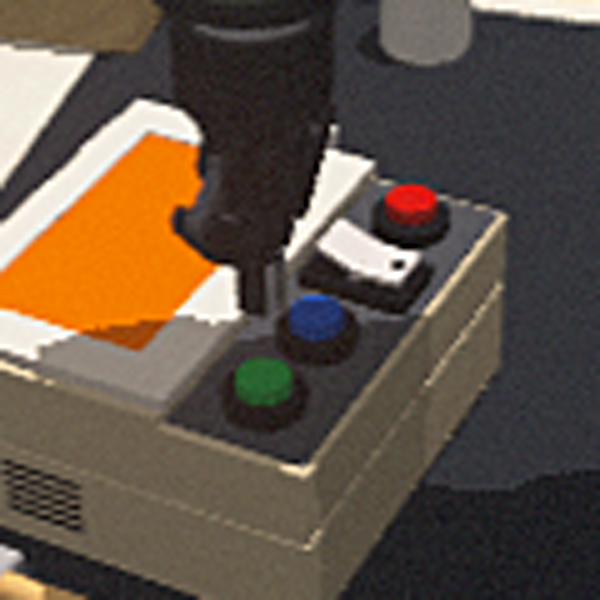

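The rocker is over: its near half with the dot at (398,265) is level, and its far end at (335,235) is raised. The fingertips are above the green button, so I'll press it.

Emit:
{"fn": "apply_moves", "kwargs": {
  "claw": [0, 0, 0, 0, 0, 0, 0, 0, 0],
  "xyz": [
    [0, 0, 0.02],
    [0, 0, 0.015],
    [0, 0, 0.004],
    [0, 0, 0.002],
    [0, 0, 0.002],
    [0, 0, 0.002],
    [0, 0, 0.0015],
    [0, 0, 0.0005],
    [0, 0, 0]
  ],
  "twist": [
    [0, 0, 0],
    [0, 0, 0],
    [0, 0, 0],
    [0, 0, 0],
    [0, 0, 0],
    [0, 0, 0],
    [0, 0, 0],
    [0, 0, 0],
    [0, 0, 0]
  ]
}}

```text
clock: 11.7
position: [0.5335, 0.1337, 0.1414]
tool_rot: [3.142, -0.0, -0.207]
force: [-0.1, -3.3, 3.8]
grip_width: 0.0003
finger_force: 2.3
```

Emit:
{"fn": "apply_moves", "kwargs": {
  "claw": [0, 0, 0],
  "xyz": [
    [0, 0, 0.0008],
    [0, 0, 0],
    [0, 0, 0]
  ],
  "twist": [
    [0, 0, 0],
    [0, 0, 0],
    [0, 0, 0]
  ]
}}

```text
clock: 12.0
position: [0.5335, 0.1338, 0.141]
tool_rot: [-3.142, -0.001, -0.206]
force: [-1.2, -5.0, 12.9]
grip_width: 0.0002
finger_force: 6.3
```

The reaction is 12.9 N, well above the 5 N spring, so the button is fully in. I'll hold it and then release.

Emit:
{"fn": "apply_moves", "kwargs": {
  "claw": [0, 0, 0, 0, 0, 0, 0, 0, 0, 0, 0, 0, 0, 0, 0, 0, 0, 0, 0, 0],
  "xyz": [
    [0, 0, 0],
    [0, 0, 0],
    [0, 0, 0],
    [0, 0, 0],
    [0, 0, 0],
    [0, 0, 0],
    [0, 0, 0],
    [0, 0, 0],
    [0, 0, 0],
    [0, 0, 0],
    [0, 0, 0],
    [0, 0, 0],
    [0, 0, 0],
    [0, 0, 0],
    [0, 0, 0],
    [0, 0, 0],
    [0, 0, 0],
    [0, 0, 0],
    [0, 0, 0],
    [0, 0, -0.001]
  ],
  "twist": [
    [0, 0, 0],
    [0, 0, 0],
    [0, 0, 0],
    [0, 0, 0],
    [0, 0, 0],
    [0, 0, 0],
    [0, 0, 0],
    [0, 0, 0],
    [0, 0, 0],
    [0, 0, 0],
    [0, 0, 0],
    [0, 0, 0],
    [0, 0, 0],
    [0, 0, 0],
    [0, 0, 0],
    [0, 0, 0],
    [0, 0, 0],
    [0, 0, 0],
    [0, 0, 0],
    [0, 0, -0.0]
  ]
}}

```text
clock: 14.0
position: [0.5335, 0.1338, 0.1417]
tool_rot: [-3.142, -0.001, -0.206]
force: [1.4, -3.2, 4.7]
grip_width: -0.0001
finger_force: 2.2
```

Emit:
{"fn": "apply_moves", "kwargs": {
  "claw": [0, 0, 0, 0, 0, 0, 0],
  "xyz": [
    [0, 0, -0.02],
    [0, 0, -0.03],
    [0, 0, -0.04],
    [0, 0, -0.04],
    [0, 0, -0.03],
    [0, 0, 0],
    [0, 0, 0]
  ],
  "twist": [
    [0, 0, 0],
    [0, 0, 0],
    [0, 0, 0],
    [0, 0, 0],
    [0, 0, 0],
    [0, 0, 0],
    [0, 0, 0]
  ]
}}

```text
clock: 14.7
position: [0.5332, 0.1343, 0.3014]
tool_rot: [-3.141, -0.0, -0.206]
force: [1.1, 0.3, -1.0]
grip_width: 0.0002
finger_force: 0.0
```

```bash
python3 - <<'E'
from h import *
f=snap('side'); im=cv2.cvtColor(f['img'],cv2.COLOR_RGB2BGR)
cv2.imwrite('pics/c5.png',cv2.resize(im[100:260,120:330],None,fx=3,fy=3))
E
```

```text
(no output)
```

View pics/c5.png

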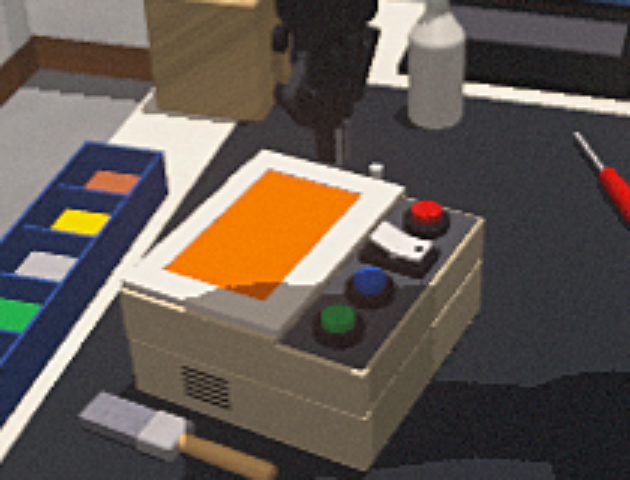

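The lid is flush, the rocker is on and the green button at (338,320) is back up. The arm is clear and nothing else has moved.

```bash
python3 -c "
from workcell import bot
print(bot.job_done())"
```

```text
the job is handed in; nothing more can be done
None
```

The curing run was started and handed in: lid pushed fully shut, power rocker on, green button held fully in for about 2.1 s and released, with the arm clear and nothing else seen to move.

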